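# Key-start the soldering bench supply

## Task

Start the bench supply with the red key in the sloping console: turn the key clockwise from off, past run, to start, hold it at start for a good second, then let go of it so that it springs back to run and stays there. Feel for the start stop and do not wrench the switch round in its panel; leave the tape roll, meter and cutters where they lie.

Things in the scene. Friction and masses are not known exactly. Their poses are not given: they have to be found in the camera images.
- console: Black console fixed to the bench, 300 mm wide (y), 185 mm deep (x), with a sloping aluminium face. Origin on the bench, below the face's centre, which is 90 mm up. x points level from the low front to the high back; the face rises 30 degrees along x, from 43 mm at the front to 138 mm at the back. Bare within 70 mm of the key but for flat marks: grey = off, green = run, amber = start.
- switch_axis (a point): Centre of the face, where the key's axis leaves it. z: outward normal of the face and axis of the key (30 degrees from vertical, leaning to the front). x: straight up the slope; y: to the left as seen when facing the console from its front. A steel collar 42 mm across, 4 mm high, surrounds it.
- key_grip (a point): Centre of the key's red bow, 33 mm out from the face on the axis. The bow is a plate 28 mm long (x), 9 mm thick (y, pinch here), 30 mm high (z, outward), from 18 to 48 mm out from the face. A white band marks its +x end, the pointer: off is roughly 50 degrees left of up-slope, run 57 right, start 34 further right; each may be 17 degrees out, as the lock is fitted askew.
- key_barrel (a joint): Lock barrel, rad, growing clockwise seen from outside the face: 0 = off, 1.6 = run (a stop). Found from 0 to 0.3. Slight friction (0.03 N m): stays where left; turns back towards off if the key is turned back by hand. After it stops, the worn lock has 0 to 0.5 rad of dead travel (0.05 N m, amount not told, stays where left, still run) before the start spring is felt.
- key_start (a joint): Travel of the key against the start spring, rad, clockwise: 0 = at rest, 0.6 = start stop (hard); start is made from 0.45 on. The spring resists with 0.08 N m at 0 and 0.15 N m at 0.6 and returns the key to 0 when it is let go. It moves only after the barrel's stop and the dead travel are reached.
- switch_mount (a joint): Turn of the whole switch (steel collar) in the panel, rad, clockwise: 0 = right; it gives when the key is twisted against its start stop with more than 0.32 N m, and must stay under 0.06.
- tape_roll_mid (a point): Centre of a loose yellow tape roll lying flat beside the console, 84 mm across, 22 mm high. Leave alone.
- meter_mid (a point): Centre of a loose orange hand meter lying flat beside the console, 140 x 72 x 38 mm with its dial. Leave alone.
- cutters_mid (a point): Loose green-handled side cutters lying flat in front of the console, 120 mm long (x axis towards the jaws), 12 mm high; the point is at the pivot end of the handles, the handles reach 90 mm back from it. Leave alone.

How it is judged (in metres and radians):
On the way, in this order (a step that is already met when the one before it is completed fails the run):
1. the key is held at start (value of joint key_start above 0.45 rad), for 0.7 s.
2. the key has been let go and has sprung back to run (value of joint key_start below 0.06 rad and value of joint key_barrel above 1.48 rad and contact force between each of the arm, the fingers and console below 0.05 N), for 0.3 s.
At the end, for the whole second after the job is handed in: After at least 0.7 s at start (start travel over 0.45 rad), the key rests at run, untouched: start travel under 0.06 rad, barrel within 0.12 rad of its run stop, the switch not turned in its panel by 0.06 rad or more, and tape roll, meter and cutters within 30 mm of where they lay (value of joint each of key_start, switch_mount below 0.06 rad and value of joint key_barrel above 1.48 rad and distance of each of tape_roll_mid, meter_mid, cutters_mid from where it was at the start of the episode below 0.03 m).
It fails at once if the switch is wrenched round in its panel (value of joint switch_mount above 0.06 rad).
It fails at once if a bystander is disturbed (distance of any of tape_roll_mid, meter_mid, cutters_mid from where it was at the start of the episode above 0.03 m).
It also fails if it takes over 64 s, if anything falls off the work surface, if the arm or the gripper's body presses on something with over 40 N, if the wrist force passes 120 N, or if a joint passes its speed limit or range.

## Robot

A 7-joint arm with a two-finger parallel gripper is mounted at the origin on the work surface. World frame = base frame: x ahead of the robot, y to its left, z up, the work surface at z = 0. Lengths are in mm, angles in rad, forces in N, time in s.
With the tool pointing down it reaches from about 350 to 900 mm from the base axis. Payload 7.2 kg.
Tool frame: the origin (TCP) lies midway between the tips of the shut fingers; the grasp point (between the pads) lies 19 mm behind it; z points along the fingers, y is the direction in which the jaws open and shut (so a half turn about z gives the same grasp; the last joint's range is limited). The gripper opens to 85 mm and grips with 20 to 120 N. Pads are 22 mm wide; open, the fingers measure 114 mm over their backs; the gripper's body (76 mm by 85 mm) begins 54 mm behind the grasp point. The pads swing forward as they close: fully open they stand 13 mm farther back than shut.
Start: joints at [-1.312, 0.411, -0.013, 1.596, 0.006, 1.134, -0.082], TCP at [200.643, 591.921, 231.297] pointing down, gripper open.
Joint ranges: [-2.95, 2.95], [-0.29, 1.99], [-1.47, 1.44], [0.14, 2.54], [-1.03, 4.17], [0.13, 1.85], [-2.86, 2.86]. Speed limits (rad/s): [2.39, 2.39, 3.01, 3.01, 3.14, 3.14, 3.14].

## Interface

Orientations are given as a unit quaternion [x, y, z, w].
In Python, from bench import * gives the robot as it stands.
- The arm moves only by the shell command python3 -m inch 'ROWS' [FORCE]. ROWS is JSON, a list of rows, each a list of 7 numbers: the opening, from -1 (shut) to 1 (fully open), then the shift along the tool's x, y, z in mm, then the turn, a rotation vector about the tool's x, y, z in rad. A call has exactly 8 rows; each row is the pose to reach, as a shift and turn from the pose measured when the call began, along the tool's axes at that moment; what a row does not reach only later rows make up. A row lasts 1/12 s, in which the tool goes at most 41.7 mm and 7.16 degrees, less where a joint would pass 70% of its speed; a pose out of reach is approached as far as the arm can. A call with a gripper value outside its range is refused whole. The fingers move at their own pace and stop on an object; FORCE is the grip in N (left out, the last holds). Time passes only in rows, so rows that repeat a pose let the fingers close, or fill a call up. It gives the time, the measured TCP pose, the force and the opening at its end, in the units of the state.
- read_state(): the state, without advancing time (a new reading comes with each control period).
- get_image(name): name is "side" or "top" or "wrist"; returns the picture (400x640x3 uint8, blue, green, red); there is no depth.
- get_calibration(name): a dict with "K" (3x3 intrinsics, pixels), "world_from_camera" (4x4, takes a point from camera to world coordinates). Camera axes: x right, y up, looking along -z (the intrinsics and any distortion apply to the point x, -y, -z); pixel columns grow to the right and rows downward; lengths in mm; the calibration is good to about 2 mm. The wrist camera is an equidistant fisheye: a pixel r from the principal point sees the ray r / f radians off the axis. A picture is of the moment at which its call begins: read the wrist's pose just before it. get_calibration takes no time and is no camera call; for the wrist camera it gives the pose at the moment of the call.
- sign_off(): hands the job in, once; it reports no verdict.
Trained networks look in the newest picture that a camera, given by its name, has taken for a name from the list of things; names that differ only in an ending like _2 or _b are one class to them, and where a whole thing is asked for, a point or a joint stands for the part that bears it (a point fixed in the world has none). Each returns a list of dicts, best first, with "confidence" (0 to 1); they miss things now and then, are a little off and sometimes report something else, mostly with a low value. They report only what shows in the picture. A call takes as long as a camera call.
- spot_in(query, camera): "box" ([left, top, right, bottom] in pixels, round what is visible of it).
- outline_of(query, camera): "pixels" (400x640 bool, what is visible of it) and "box" ([left, top, right, bottom] in pixels, round what is visible of it).
- spot_point(query, camera): "position" ([row, column] in pixels: a listed point, or the origin of a listed thing).
The state is a dict: "time_s": time; "joint_pos": joint angles; "joint_velocities": joint speeds; "tau": joint torques, N m; "tool_pos": TCP position; "tcp_rot": TCP orientation; "contact_force": force on the tool from outside, world axes, zero at the start; "torque": the same for the moment, N m; "grip_width": finger opening in mm.
Only numpy, scipy, OpenCV 4.12 (cv2) and the standard library are available. Lean on these libraries where they do the work, as an engineer would, in place of code of your own. Each camera call takes 0.05 s, during which the arm holds its last target.

## Working session

There is one attempt and no reset: what is moved stays moved. The work goes in short steps, Python scripts to look and compute and a shell command to move; the robot and the scene stay as the last step left them, time stands still between calls to the robot, and variables do not carry over. Pictures are saved under pics/ and viewed, and the job is handed in when it is done.

```bash
mkdir -p pics; ls; python3 - <<'E'
from bench import *
import cv2
s=read_state();print(s)
for n in("side","top","wrist"):
    cv2.imwrite(f"pics/{n}0.png",get_image(n));c=get_calibration(n);print(n,c)
    for q in ("switch_axis","key_grip","console"):
        r=spot_point(q,n);print(q,[(x['position'],round(x['confidence'],2)) for x in r[:2]])
E
```

```text
pics
{'time_s': 0.0, 'joint_pos': array([-1.31220751,  0.41191865, -0.01272425,  1.59706601,  0.00559498,
        1.13427587, -0.08217776]), 'joint_velocities': array([-0.00034348,  0.00174994,  0.00088221, -0.00027267,  0.00021812,
       -0.00012592,  0.00055263]), 'tau': array([ 1.55988047e-03, -6.00618696e+01,  6.82595652e-01, -2.99427223e+01,
        1.37827877e-02,  1.04479541e-02, -4.40859402e-07]), 'tool_pos': array([200.49776504, 591.43866653, 230.43232269]), 'tcp_rot': array([ 1.62640617e-01,  9.86685038e-01, -8.12233295e-04, -8.00402865e-05]), 'contact_force': array([ 0.2396374 , -0.0205063 ,  0.36198974]), 'torque': array([ 0.02937374, -0.00872121, -0.02884608]), 'grip_width': 85.4532883932729}
side {'K': array([[408.16676424,   0.        , 313.58433366],
       [  0.        , 408.16676424, 200.83703084],
       [  0.        ,   0.        ,   1.        ]]), 'world_from_camera': array([[ 9.00184726e-01,  2.84011252e-01, -3.30159156e-01,
         1.52978824e+02],
       [-4.34889987e-01,  5.45828933e-01, -7.16199326e-01,
        -7.45698036e+02],
       [-2.31982479e-02,  7
[... 772 characters left out ...]
]])}
switch_axis [([192.6, 343.7], 0.79)]
key_grip [([195.4, 345.8], 0.64)]
console [([203.2, 345.1], 0.64), ([259.0, 315.2], 0.41)]
wrist {'K': array([[309.70691629,   0.        , 319.16462076],
       [  0.        , 309.70691629, 199.24436845],
       [  0.        ,   0.        ,   1.        ]]), 'world_from_camera': array([[ 3.21884649e-01, -9.01653106e-01, -2.88811270e-01,
         1.26418195e+02],
       [ 9.46778891e-01,  3.06562443e-01,  9.81284838e-02,
         6.18612596e+02],
       [ 6.08361356e-05, -3.05026466e-01,  9.52343872e-01,
         3.73262206e+02],
       [ 0.00000000e+00,  0.00000000e+00,  0.00000000e+00,
         1.00000000e+00]])}
switch_axis []
key_grip []
console []
```

View pics/side0.png

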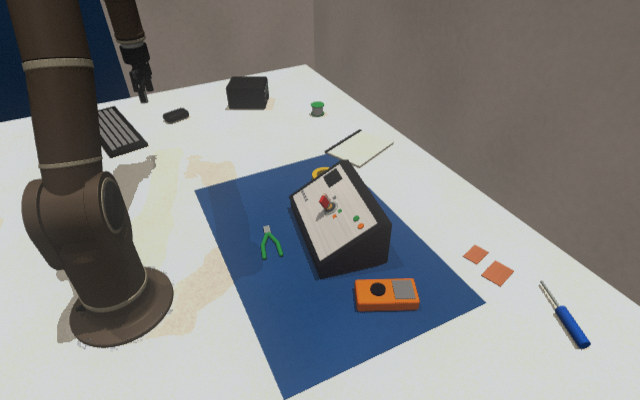

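View pics/top0.png

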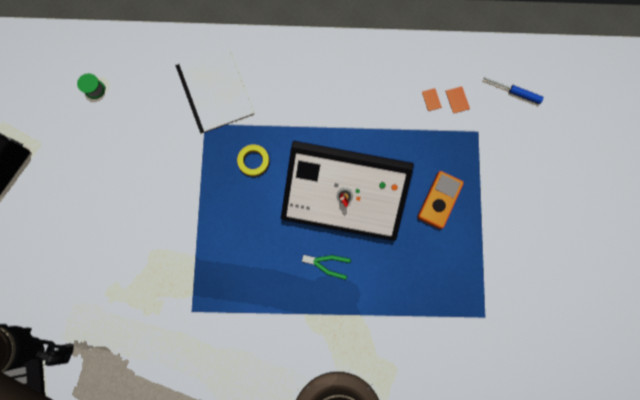

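```bash
python3 - <<'E'
import cv2
a=cv2.imread('pics/top0.png')[150:250,270:420];cv2.imwrite('pics/topz.png',cv2.resize(a,None,fx=5,fy=5,interpolation=cv2.INTER_CUBIC))
a=cv2.imread('pics/side0.png')[150:260,250:400];cv2.imwrite('pics/sidez.png',cv2.resize(a,None,fx=5,fy=5,interpolation=cv2.INTER_CUBIC))
E
```

```text
(no output)
```

View pics/topz.png

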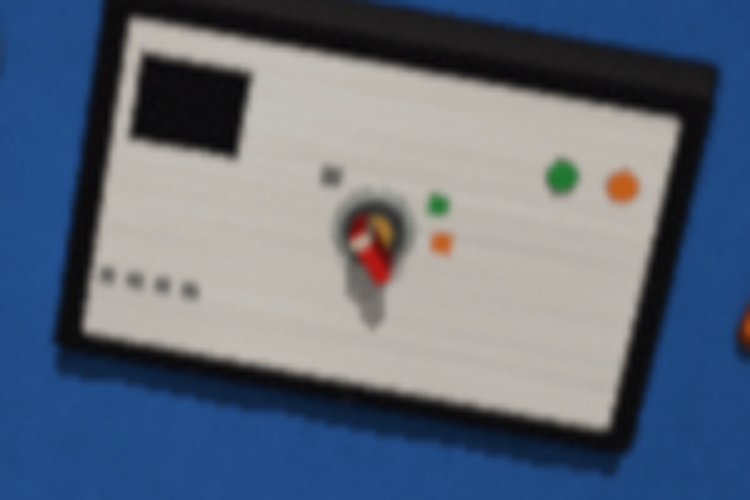

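View pics/sidez.png

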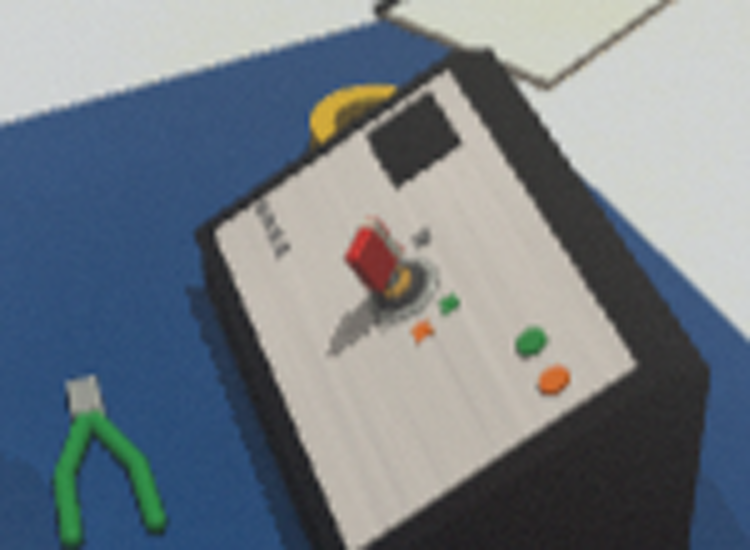

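The side view shows the console at about (340,215) px with the key at (325,202). In the top view the key is at (345,196). The meter and cutters are well clear, and the tape is left of the console. Next I triangulate.

```bash
cat > h.py <<'E'
import numpy as np, cv2
from bench import *
def ray(n,uv,c=None):
    c=c or get_calibration(n);K=c['K'];T=c['world_from_camera']
    p=np.array([(uv[0]-K[0,2])/K[0,0],(uv[1]-K[1,2])/K[1,1]])
    if n=='wrist':
        r=np.hypot(*p);d=np.array([p[0]/r*np.sin(r),p[1]/r*np.sin(r),np.cos(r)]) if r>1e-9 else np.array([0,0,1.])
    else: d=np.array([p[0],p[1],1.])
    d=d*[1,-1,-1];d/=np.linalg.norm(d)
    return T[:3,3],T[:3,:3]@d
def tri(rays):
    A=np.zeros((3,3));b=np.zeros(3)
    for o,d in rays:
        P=np.eye(3)-np.outer(d,d);A+=P;b+=P@o
    x=np.linalg.solve(A,b)
    return x,[round(float(np.linalg.norm((np.eye(3)-np.outer(d,d))@(x-o))),1) for o,d in rays]
def proj(n,X,c=None):
    c=c or get_calibration(n);K=c['K'];T=c['world_from_camera']
    p=T[:3,:3].T@(np.asarray(X,float)-T[:3,3])*[1,-1,-1]
    if n=='wrist':
        t=np.arctan2(np.hypot(p[0],p[1]),p[2]);q=p[:2]/np.hypot(p[0],p[1])*t
    else:q=p[:2]/p[2]
    return q*K[0,0]+K[:2,2]
E
python3 - <<'E'
from h import *
T=lambda x,y:(270+x/5,150+y/5)
S=lambda x,y:(250+x/5,150+y/5)
pts={'grey':(T(331,176),S(422,237)),'green':(T(438,205),S(450,304)),'amber':(T(442,243),S(422,332)),
'collar':(T(372,232),S(400,285)),'axisnn':((343.7,192.6),(328.1,205.6)),'gripnn':((345.8,195.4),(324.2,200.2)),
'bigG':(T(562,177),S(531,341)),'bigO':(T(622,187),S(554,380)),
'faceBL':(T(128,18),S(450,68)),'faceFL':(T(82,333),S(213,225)),'faceFR':(T(610,430),S(355,550)),'faceBR':(T(682,120),S(637,365)),'keytopW':(T(360,240),S(363,233))}
R={}
for k,(t,s) in pts.items():
    x,e=tri([ray('top',t),ray('side',s)]);R[k]=x;print(k,x.round(1),e)
print([np.degrees(np.arctan2(*(R[a]-R[b])[1::-1])).round(1) for a,b in(('faceBL','faceFL'),('faceBR','faceFR'))], [np.degrees(np.arctan2(*(R[a]-R[b])[1::-1])).round(1)-90 for a,b in(('faceBL','faceBR'),('faceFL','faceFR'))])
P=np.array([R[k] for k in('grey','green','amber','bigG','bigO','faceBL','faceFL','faceFR','faceBR')])
c=P.mean(0);n=np.linalg.svd(P-c)[2][2];n*=np.sign(n[2]);print('n',n,np.degrees(np.arccos(n[2])),'resid',((P-c)@n).round(1))
E
```

```text
grey [564.5  16.1  99.3] [1.0, 1.0]
green [552.1 -37.2  96.4] [1.3, 1.3]
amber [534.7 -40.   86.6] [1.0, 1.0]
collar [539.3  -5.2  90.7] [1.8, 1.8]
axisnn [542.4  -1.3  93.6] [4.3, 4.3]
gripnn [529.8  -5.  118.8] [4.9, 4.9]
bigG [564.5 -96.6 111.5] [1.3, 1.3]
bigO [ 560.2 -126.   110.9] [1.1, 1.1]
faceBL [635.2 116.8 127.3] [1.9, 1.9]
faceFL [491.9 138.8  50. ] [2.2, 2.2]
faceFR [ 449.2 -129.5   49.7] [2.6, 2.6]
faceBR [ 589.5 -152.1  129.2] [0.5, 0.5]
keytopW [525.5   3.2 125.2] [1.3, 1.3]
[np.float64(-8.7), np.float64(-9.1)] [np.float64(-9.599999999999994), np.float64(-9.0)]
n [-0.4746995   0.08212494  0.8763081 ] 28.79983139662124 resid [-0.  -1.  -1.6  1.4  0.6 -0.7  1.4 -0.6  0.6]
```

The triangulation agrees with the text: face centre about (541,-6,90), yaw about −9°, slope 29°. I'll work out a hover pose 120 mm out along the key axis.

```bash
cat >> h.py <<'E'
from scipy.spatial.transform import Rotation as Rn
A=np.array([541.,-6,90]);YAW=np.radians(-9.1)
def face(yaw=None):
    yaw=YAW if yaw is None else yaw
    y=np.array([-np.sin(yaw),np.cos(yaw),0]);h=np.array([np.cos(yaw),np.sin(yaw),0])
    x=h*np.cos(np.pi/6)+np.array([0,0,.5]);return x,y,np.cross(x,y)
def toolR(ang):
    "tool x at ang deg left of up-slope, z into face"
    x,y,n=face();a=np.radians(ang);tx=np.cos(a)*x+np.sin(a)*y
    return Rn.from_matrix(np.c_[tx,np.cross(-n,tx),-n])
def delta(p,R):
    s=read_state();R0=Rn.from_quat(s['tcp_rot'])
    return R0.inv().apply(np.asarray(p)-s['tool_pos']).round(1),(R0.inv()*R).as_rotvec().round(3)
def where():
    s=read_state();x,y,n=face();R0=Rn.from_quat(s['tcp_rot']).as_matrix();d=s['tool_pos']-A
    print('t',round(s['time_s'],2),'face xyz',[round(float(d@v),1) for v in(x,y,n)],'toolx ang',round(float(np.degrees(np.arctan2(R0[:,0]@y,R0[:,0]@x))),1),'tilt',round(float(np.degrees(np.arccos(-R0[:,2]@n))),2),'w',round(s['grip_width'],1),'j',s['joint_pos'].round(2),'F',s['contact_force'].round(1),'M',s['torque'].round(2),'Mn',round(float(-s['torque']@n),3))
E
python3 - <<'E'
from h import *
x,y,n=face();print(delta(A+120*n,toolR(90)));where()
E
```

```text
(array([-455.1, -467.1,   37.4]), array([-0.434, -0.367,  1.368]))
t 0.6 face xyz [-302.3, 536.6, 337.7] toolx ang 168.9 tilt 30.0 w 85.7 j [-1.31  0.41 -0.01  1.6   0.01  1.13 -0.08] F [-0.7  0.4  0.8] M [-0.01  0.01  0.01] Mn -0.019
```

```bash
python3 -m inch '[[1,-28,-29,2,-0.027,-0.023,0.085],[1,-57,-58,4,-0.054,-0.046,0.171],[1,-85,-87,6,-0.081,-0.069,0.256],[1,-114,-116,8,-0.108,-0.092,0.342],[1,-142,-146,10,-0.135,-0.115,0.428],[1,-171,-175,12,-0.162,-0.138,0.513],[1,-200,-204,14,-0.19,-0.161,0.6],[1,-228,-233,16,-0.217,-0.184,0.684]]'; python3 - <<'E'
from h import *
x,y,n=face();print(delta(A+120*n,toolR(90)));where()
E
```

```text
time_s: 1.27
tool_pos: [342.4, 296.1, 215.5]
tcp_rot: [0.483, 0.864, 0.091, 0.106]
contact_force: [1.3, -0.3, 0.6]
grip_width: 85.7
(array([-319.2,  -42.9,   42.6]), array([-0.215, -0.183,  0.68 ]))
t 1.27 face xyz [-148.5, 266.9, 230.6] toolx ang 128.2 tilt 15.86 w 85.7 j [-1.19 -0.01  0.22  2.21  0.29  0.76 -0.61] F [ 1.3 -0.3  0.6] M [-0.04  0.22 -0.05] Mn 0.006
```

```bash
python3 -m inch '[[1,-40,-5,5,-0.027,-0.023,0.085],[1,-80,-11,11,-0.054,-0.046,0.171],[1,-120,-16,16,-0.081,-0.069,0.256],[1,-160,-21,21,-0.108,-0.092,0.342],[1,-200,-27,27,-0.135,-0.115,0.428],[1,-240,-32,32,-0.162,-0.138,0.513],[1,-280,-38,38,-0.19,-0.161,0.6],[1,-319,-43,43,-0.215,-0.183,0.68]]'; python3 - <<'E'
from h import *
x,y,n=face();print(delta(A+120*n,toolR(90)));where()
cv2.imwrite('pics/w1.png',get_image('wrist'))
E
```

```text
time_s: 1.93
tool_pos: [482.0, 1.6, 193.8]
tcp_rot: [0.736, 0.625, 0.169, 0.197]
contact_force: [0.9, 0.8, 0.0]
grip_width: 85.1
(array([ 1.8, -0.4, -0.3]), array([ 0.002,  0.   , -0.005]))
t 1.93 face xyz [0.4, -1.8, 119.7] toolx ang 89.7 tilt 0.12 w 85.1 j [-0.79 -0.07  0.53  2.41  0.69  0.38 -1.01] F [0.9 0.8 0. ] M [0.1  0.46 0.05] Mn -0.027
```

View pics/w1.png

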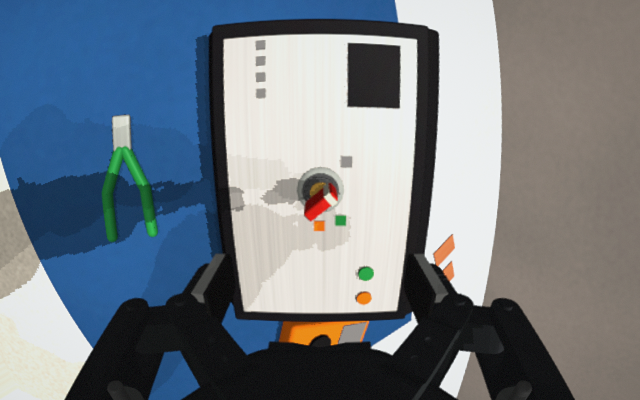

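```bash
python3 - <<'E'
import cv2
a=cv2.imread('pics/w1.png')[140:250,260:400];cv2.imwrite('pics/w1z.png',cv2.resize(a,None,fx=5,fy=5,interpolation=cv2.INTER_CUBIC))
from h import *
x,y,n=face();c=get_calibration('wrist')
def onface(u,v,h): 
    o,d=ray('wrist',(u,v),c);t=((A+h*n-o)@n)/(d@n);q=o+t*d-A;return np.round([q@x,q@y],1)
for k,uv in dict(grey=(346,161),green=(340,220),amber=(319,226),collar=(320,189)).items():
    q=onface(*uv,4 if k=='collar' else 0);print(k,q,np.degrees(np.arctan2(q[1],q[0])))
print('proj axis0,48',proj('wrist',A+4*n,c),proj('wrist',A+48*n,c))
E
```

```text
grey [25.  22.4] 41.860339852179735
green [ 20.  -31.8] -57.832947414224144
amber [  0.9 -37.3] -88.61779630330304
collar [ 2.3 -1.1] -25.559965171823812
proj axis0,48 [317.28614638 187.84471935] [317.1236791  204.59728802]
```

View pics/w1z.png

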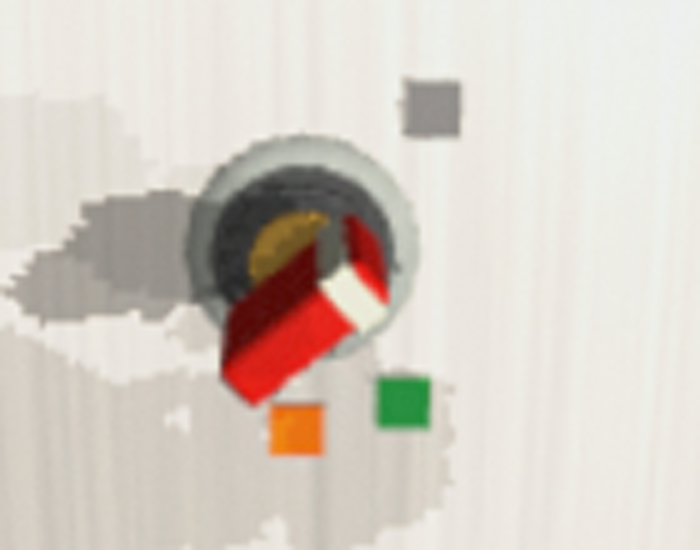

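```bash
python3 - <<'E'
from h import *
x,y,n=face();c=get_calibration('wrist')
def onface(u,v,h): 
    o,d=ray('wrist',(260+u/5,140+v/5),c);t=((A+h*n-o)@n)/(d@n);q=o+t*d-A;return np.array([q@x,q@y])
P=[onface(u,v,48) for u,v in((348,262),(388,305),(255,405),(222,370))]
print(np.round(P,1),np.mean(P,0))
L=(P[0]+P[1]-P[2]-P[3])/2;W=P[0]-P[1];print(np.hypot(*L),np.hypot(*W),np.degrees(np.arctan2(L[1],L[0])),np.degrees(np.arctan2(W[1],W[0])))
for e in((P[0]-P[3]),(P[1]-P[2])):print(np.degrees(np.arctan2(e[1],e[0])))
# face edges for yaw: inner border left/right in image full coords
for a,b in(((417,38),(402,312)),((224,38),(243,308))):
    q=[onface((u-260)*5,(v-140)*5,0) for u,v in(a,b)];e=q[0]-q[1];print('edge',np.round(q,1),np.degrees(np.arctan2(e[1],e[0]))-90)
print(proj('wrist',A+x*2.3-y*1.1,c))
E
```

```text
[[  9.1   9.1]
 [ 14.9   2.5]
 [ -4.8 -12.8]
 [ -9.5  -7.2]] [ 2.43535294 -2.07787007]
24.75029726837229 8.753720360288275 39.56223386624672 131.16764569531333
41.21475625357826
37.92241451419374
edge [[  86.6  130.9]
 [  89.8 -142.5]] 0.6748225818975726
edge [[ -76.8  133. ]
 [ -82.1 -133.2]] -1.1576604275784774
[319.95109047 187.75040637]
```

```bash
sed -i 's/^A=.*$/A=np.array([541.,-6,90])/; /^def toolR/i x_,y_,n_=face();A=A+2.4*x_-1.6*y_' h.py; python3 - <<'E'
from h import *
x,y,n=face();print(A,delta(A+70*n,toolR(90)));where()
E
```

```text
Traceback (most recent call last):
  File "h.py", line 30, in <module>
    x_,y_,n_=face();A=A+2.4*x_-1.6*y_
             ~~~~^^
  File "h.py", line 27, in face
    yaw=YAW if yaw is None else yaw
        ^^^
NameError: name 'YAW' is not defined. Did you mean: 'yaw'?
```

```bash
sed -i 's/^A=np.*$/A=np.array([541.,-6,90]);YAW=np.radians(-9.1)/' h.py; python3 - <<'E'
from h import *
x,y,n=face();print(A,delta(A+70*n,toolR(90)));where()
E
```

```text
[542.79924815  -7.90858746  91.2       ] (array([ 5.7,  0.2, 48.3]), array([ 0.003,  0.006, -0.014]))
t 1.98 face xyz [-0.4, -5.4, 118.4] toolx ang 89.2 tilt 0.4 w 85.2 j [-0.78 -0.06  0.54  2.41  0.69  0.37 -1.01] F [ 0.8 -5.5  0.3] M [-0.19  0.5  -0.09] Mn -0.058
```

The arm was still settling when I took that picture, so the offset is unreliable. I'll move closer, let it settle and measure again.

```bash
python3 -m inch '[[1,5,0,10,0,0,0],[1,5,0,20,0,0,0],[1,5,0,30,0,0,0],[1,5,0,35,0,0,0],[1,5,0,35,0,0,-0.1],[1,5,0,35,0,0,-0.2],[1,5,0,35,0,0,-0.2],[1,5,0,35,0,0,-0.2]]'; python3 - <<'E'
from h import *
x,y,n=face();where();c=get_calibration('wrist');a=get_image('wrist');where();c2=get_calibration('wrist')
print((c2['world_from_camera']-c['world_from_camera'])[:3,3])
cv2.imwrite('pics/w2.png',a);import pickle;pickle.dump(c,open('c2.pkl','wb'))
a=a[130:260,250:400];cv2.imwrite('pics/w2z.png',cv2.resize(a,None,fx=5,fy=4.6154,interpolation=cv2.INTER_CUBIC))
E
```

```text
time_s: 2.65
tool_pos: [501.4, -1.9, 163.4]
tcp_rot: [0.675, 0.69, 0.148, 0.214]
contact_force: [0.2, -0.6, -0.4]
grip_width: 85.8
t 2.65 face xyz [-0.1, -0.6, 83.5] toolx ang 100.5 tilt 0.39 w 85.8 j [-0.74  0.06  0.54  2.41  0.71  0.25 -0.84] F [ 0.2 -0.6 -0.4] M [0.12 0.52 0.02] Mn 0.006
t 2.7 face xyz [-0.1, -0.5, 83.5] toolx ang 100.4 tilt 0.39 w 85.5 j [-0.74  0.06  0.54  2.41  0.71  0.25 -0.84] F [ 0.3 -0.1 -0.4] M [ 0.1   0.48 -0.03] Mn 0.036
[0.02403373 0.00116501 0.04611152]
```

View pics/w2z.png

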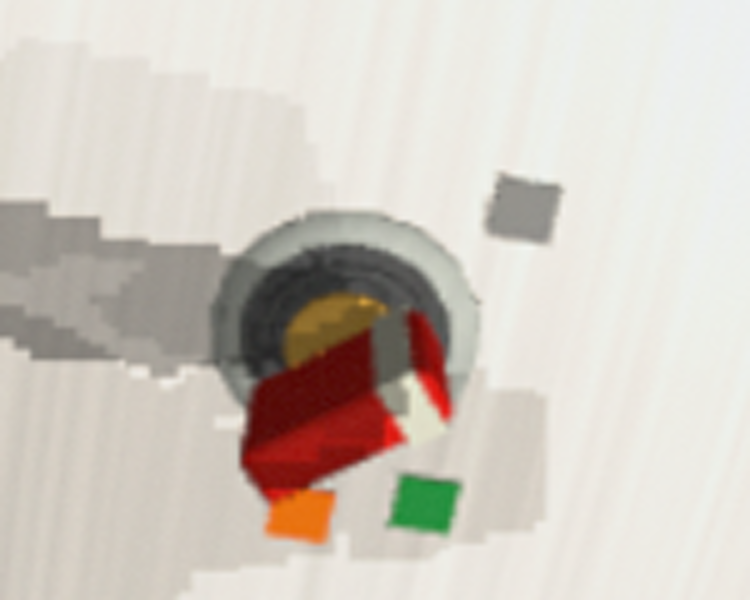

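```bash
python3 - <<'E'
from h import *
import pickle
x,y,n=face();c=pickle.load(open('c2.pkl','rb'))
def onface(u,v,h): 
    o,d=ray('wrist',(250+u/5,130+v/4.6154),c);t=((A+h*n-o)@n)/(d@n);q=o+t*d-A;return np.array([q@x,q@y])
print('collar',onface(347,322,4))
P=[onface(u,v,48) for u,v in((400,375),(449,420),(272,503),(243,462))]
print(np.round(P,1),np.mean(P,0))
L=(P[0]+P[1]-P[2]-P[3])/2;print(np.hypot(*L),np.degrees(np.arctan2(L[1],L[0])))
for e in((P[0]-P[3]),(P[1]-P[2])):print(np.degrees(np.arctan2(e[1],e[0])))
q=[onface(*p,0) for p in((525,210),(425,504),(300,515))];print(q)
print('tri grey', )
# triangulate with top view
pt={'grey':((525,210),(336.2,185.2),(334.4,197.4)),'green':((425,504),(357.6,191),(340,210.8)),'amber':((300,515),(358.4,198.6),(334.4,216.4))}
for k,(w,t,s) in pt.items():
    print(k,tri([ray('wrist',(250+w[0]/5,130+w[1]/4.6154),c),ray('top',t),ray('side',s)]), ((tri([ray('wrist',(250+w[0]/5,130+w[1]/4.6154),c),ray('top',t),ray('side',s)])[0]-A)@n).round(1))
E
```

```text
collar [-1.70037966  7.03481323]
[[  3.3  15.2]
 [ 10.5   9.9]
 [ -9.1  -6.1]
 [-13.6  -0.7]] [-2.23404084  4.56568149]
24.24091849846947 41.3017866119024
43.28373820339338
39.48426599798639
[array([21.39771062, 29.4509788 ]), array([ 16.95400945, -24.87056521]), array([ -2.47743266, -30.577145  ])]
tri grey
grey (array([565.40345513,  16.75237968,  99.53923929]), [1.9, 1.9, 0.8]) -2.0
green (array([553.04927652, -36.77159426,  96.80798448]), [2.0, 2.2, 0.8]) -2.5
amber (array([535.56507572, -39.75019345,  86.89893134]), [1.8, 1.9, 0.5]) -2.7
```

```bash
python3 - <<'E'
from h import *
import pickle
x,y,n=face();c=pickle.load(open('c2.pkl','rb'))
B=A-2.4*n
def onface(u,v,h): 
    o,d=ray('wrist',(250+u/5,130+v/4.6154),c);t=((B+h*n-o)@n)/(d@n);q=o+t*d-A;return np.array([q@x,q@y])
print('collar',onface(347,322,4))
P=[onface(u,v,48) for u,v in((405,373),(449,420),(272,503),(243,462))];print('key',np.mean(P,0))
q=np.array([onface(*p,0) for p in((525,210),(425,504),(300,515))]);
M=np.c_[2*q,np.ones(3)];s=np.linalg.solve(M,(q**2).sum(1));print('circ',s[:2],np.sqrt(s[2]+s[:2]@s[:2]))
print('top/side collar', [(tri([ray('top',(344.4,196.4)),ray('side',(330,207))])[0]-A)@v for v in (x,y,n)])
print('3view collar',[(tri([ray('top',(344.4,196.4)),ray('side',(330,207)),ray('wrist',(250+347/5,130+322/4.6154),c)])[0]-A)@v for v in (x,y,n)])
# outlines corners
for k,t,s in (('BL',(128,18),(450,68)),('FL',(82,333),(213,225)),('FR',(610,430),(355,550)),('BR',(682,120),(637,365))):
    pass
E
```

```text
collar [-1.55074068  6.25774733]
key [-1.91588541  3.66033404]
circ [-1.94412192  3.23430474] 34.977560644369035
top/side collar [np.float64(-3.5734738488565783), np.float64(2.1109538147029627), np.float64(1.4992484818352085)]
3view collar [np.float64(-3.0740194180877567), np.float64(3.813660396281167), np.float64(-0.14561806571812755)]
```

```bash
sed -i 's/A=A+2.4\*x_-1.6\*y_/A=A+0.4*x_+2.1*y_-2.4*n_/' h.py; python3 - <<'E'
from h import *
x,y,n=face();print(A,delta(A+80*n,toolR(-139)));where()
E
python3 -m inch '[[1,3,1,0,0,0,-0.12],[1,3,1,0,0,0,-0.24],[1,3,1,0,0,0,-0.36],[1,3,1,0,0,0,-0.48],[1,3,1,0,0,0,-0.6],[1,3,1,0,0,0,-0.72],[1,3,1,0,0,0,-0.84],[1,3,1,0,0,0,-0.96]]'; python3 -c "
from h import *
where();print(delta(A+80*n_,toolR(-139)))"
```

```text
[542.85907869  -4.17100825  88.12153903] (array([ 4.6, -1.1,  5.9]), array([-0.006,  0.006, -2.104]))
t 2.7 face xyz [1.9, -4.2, 85.9] toolx ang 100.4 tilt 0.39 w 85.5 j [-0.74  0.06  0.54  2.41  0.71  0.25 -0.84] F [ 0.3 -0.1 -0.4] M [ 0.1   0.48 -0.03] Mn 0.036
time_s: 3.37
tool_pos: [502.3, 1.3, 163.9]
tcp_rot: [0.279, 0.924, 0.032, 0.259]
contact_force: [0.3, -0.1, 0.4]
grip_width: 85.4
t 3.37 face xyz [2.5, -1.0, 86.1] toolx ang 155.6 tilt 0.38 w 85.4 j [-0.65  0.06  0.43  2.4   0.73  0.26  0.09] F [ 0.3 -0.1  0.4] M [0.09 0.46 0.05] Mn -0.033
(array([ 2.7, -0.1,  6.1]), array([-0.006,  0.003, -1.141]))
```

```bash

python3 -m inch '[[1,0,0,2,0,0,-0.12],[1,0,0,4,0,0,-0.24],[1,1,0,6,0,0,-0.36],[1,1,0,6,0,0,-0.48],[1,2,0,6,0,0,-0.6],[1,2,0,6,0,0,-0.72],[1,3,0,6,0,0,-0.84],[1,3,0,6,0,0,-0.96]]'; python3 -c "
from h import *
where();print(delta(A+80*n_,toolR(-139)))"
```

```text
time_s: 4.03
tool_pos: [503.1, 2.6, 157.5]
tcp_rot: [-0.181, 0.948, -0.091, 0.244]
contact_force: [-0.2, -0.0, -0.1]
grip_width: 85.6
t 4.03 face xyz [-0.2, 0.4, 80.2] toolx ang -149.2 tilt 0.38 w 85.6 j [-0.54  0.08  0.32  2.4   0.79  0.24  0.98] F [-0.2 -0.  -0.1] M [0.08 0.56 0.  ] Mn -0.006
(array([-0. , -0.4,  0.2]), array([-0.007, -0.   , -0.178]))
```

```bash

python3 -m inch '[[1,0,0,4,-0.007,0,-0.1],[1,0,0,8,-0.007,0,-0.178],[1,0,0,12,-0.007,0,-0.178],[1,0,0,15,-0.007,0,-0.178],[1,0,0,15,-0.007,0,-0.178],[1,0,0,15,-0.007,0,-0.178],[1,0,0,15,-0.007,0,-0.178],[1,0,0,15,-0.007,0,-0.178]]'; python3 - <<'E'
from h import *
x,y,n=face();where();c=get_calibration('wrist');a=get_image('wrist')
cv2.imwrite('pics/w3.png',a);import pickle;pickle.dump(c,open('c3.pkl','wb'))
E
```

```text
time_s: 4.7
tool_pos: [510.5, 1.5, 144.7]
tcp_rot: [-0.265, 0.929, -0.109, 0.235]
contact_force: [0.7, -0.9, -0.7]
grip_width: 84.8
t 4.7 face xyz [-0.1, 0.4, 65.4] toolx ang -139.1 tilt 0.03 w 84.8 j [-0.52  0.12  0.31  2.4   0.83  0.2   1.13] F [ 0.7 -0.9 -0.7] M [0.06 0.49 0.  ] Mn -0.013
```

View pics/w3.png

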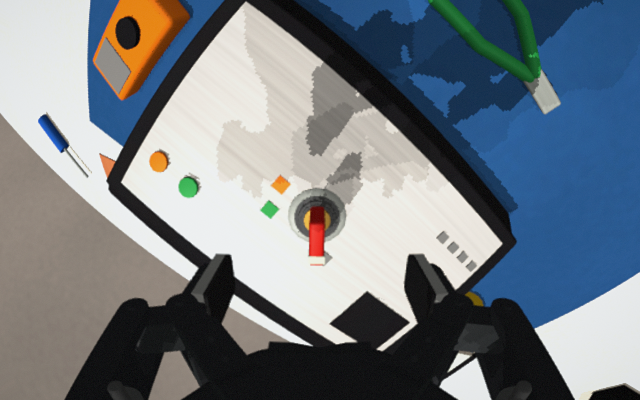

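```bash
python3 - <<'E'
from h import *
import pickle
a=cv2.imread('pics/w3.png')[170:280,250:390];cv2.imwrite('pics/w3z.png',cv2.resize(a,None,fx=5,fy=5,interpolation=cv2.INTER_CUBIC))
c=pickle.load(open('c3.pkl','rb'))
s=read_state();R=Rn.from_quat(s['tcp_rot']).as_matrix();p=s['tool_pos']
for d in(0,17,35,60,100):
    print(d,proj('wrist',A+(d)*n_,c).round(1), proj('wrist',p+R[:,2]*d,c).round(1))
E
```

```text
0 [316.4 213.8] [316.1 257.9]
17 [316.2 222.7] [316.4 243.7]
35 [315.9 233.8] [316.7 231.1]
60 [315.5 252.8] [316.9 216.8]
100 [314.5 296.3] [317.3 199.3]
```

View pics/w3z.png

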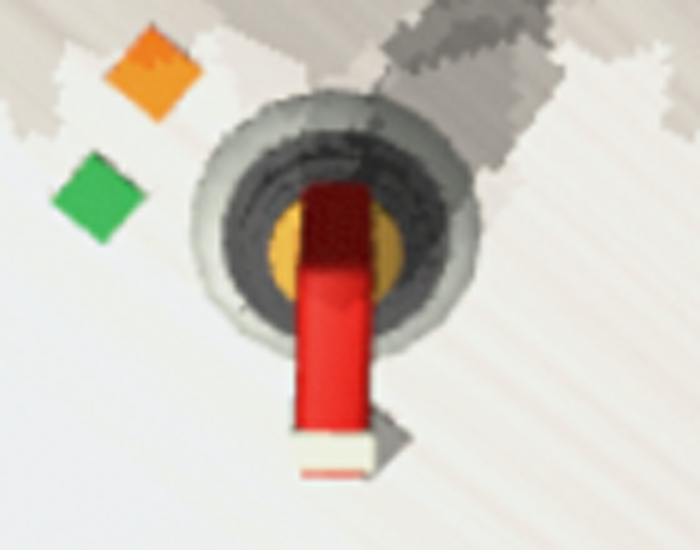

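Key, collar and tool axis line up within about 0.5 mm (column 317 against 316.5), and the pointer is straight in line with the tool. I'll advance in steps and watch j6, which is near its limit.

```bash

python3 -m inch '[[1,0,0,3,0,0,0],[1,0,0,6,0,0,0],[1,0,0,9,0,0,0],[1,0,0,12,0,0,0],[1,0,0,15,0,0,0],[1,0,0,18,0,0,0],[1,0,0,20,0,0,0],[1,0,0,20,0,0,0]]'; python3 -c "
from h import *
where();print(delta(A+16*n_,toolR(-139)))"
```

```text
time_s: 5.42
tool_pos: [520.4, -0.2, 126.8]
tcp_rot: [-0.265, 0.929, -0.109, 0.234]
contact_force: [0.7, -0.0, -1.0]
grip_width: 85.3
t 5.42 face xyz [-0.4, 0.4, 44.9] toolx ang -139.0 tilt 0.04 w 85.3 j [-0.52  0.18  0.34  2.4   0.97  0.14  0.98] F [ 0.7 -0.  -1. ] M [ 0.08  0.55 -0.01] Mn 0.006
(array([-0.1, -0.6, 28.9]), array([ 0.001, -0.001, -0.001]))
```

```bash

python3 -m inch '[[1,0,0,2,0,0,0],[1,0,0,4,0,0,0],[1,0,0,6,0,0,0],[1,0,0,8,0,0,0],[1,0,0,10,0,0,0],[1,0,0,10,0,0,0],[1,0,0,10,0,0,0],[1,0,0,10,0,0,0]]'; python3 -c "
from h import *
where();print(read_state()['joint_pos'].round(4));print(delta(A+16*n_,toolR(-139)))"
```

```text
time_s: 6.08
tool_pos: [525.3, -1.1, 118.2]
tcp_rot: [-0.265, 0.929, -0.109, 0.234]
contact_force: [0.1, 0.3, -0.3]
grip_width: 85.2
t 6.08 face xyz [-0.4, 0.3, 34.9] toolx ang -139.0 tilt 0.05 w 85.2 j [-0.45  0.21  0.27  2.39  1.14  0.13  0.82] F [ 0.1  0.3 -0.3] M [ 0.07  0.52 -0.07] Mn 0.053
[-0.4549  0.2096  0.2737  2.3903  1.1353  0.1331  0.8242]
(array([-0.1, -0.5, 18.9]), array([ 0.   , -0.001, -0.001]))
```

The controller holds j6 just inside its limit and swings the elbow instead. I'll continue.

```bash

python3 -m inch '[[1,0,0,3,0,0,0],[1,0,0,6,0,0,0],[1,0,0,9,0,0,0],[1,0,0,12,0,0,0],[1,0,0,14,0,0,0],[1,0,0,16,0,0,0],[1,0,0,18,0,0,0],[1,0,0,18,0,0,0]]'; python3 -c "
from h import *
where();print(read_state()['joint_pos'].round(4));print(delta(A+16*n_,toolR(-139)))"
```

```text
time_s: 6.75
tool_pos: [534.2, -2.5, 102.5]
tcp_rot: [-0.265, 0.929, -0.109, 0.234]
contact_force: [-0.5, 0.1, 0.4]
grip_width: 85.1
t 6.75 face xyz [-0.4, 0.3, 16.8] toolx ang -139.0 tilt 0.05 w 85.1 j [-0.36  0.26  0.17  2.38  1.46  0.13  0.51] F [-0.5  0.1  0.4] M [ 0.1   0.54 -0.07] Mn 0.069
[-0.3554  0.258   0.1746  2.3785  1.4556  0.1317  0.5076]
(array([-0.1, -0.5,  0.8]), array([ 0.   , -0.001, -0.001]))
```

```bash

python3 -m inch '[[-1,0,-0.5,1,0,0,0],[-1,0,-0.5,1,0,0,0],[-1,0,-0.5,1,0,0,0],[-1,0,-0.5,1,0,0,0],[-1,0,-0.5,1,0,0,0],[-1,0,-0.5,1,0,0,0],[-1,0,-0.5,1,0,0,0],[-1,0,-0.5,1,0,0,0]]' 20; python3 - <<'E'
from h import *
where()
cv2.imwrite('pics/w4.png',get_image('wrist'));where()
E
```

```text
time_s: 7.42
tool_pos: [535.4, -3.7, 102.3]
tcp_rot: [-0.265, 0.929, -0.11, 0.234]
contact_force: [1.0, -2.7, 3.0]
grip_width: 8.7
t 7.42 face xyz [0.6, -0.8, 15.9] toolx ang -139.1 tilt 0.07 w 8.7 j [-0.35  0.26  0.17  2.38  1.47  0.13  0.5 ] F [ 1.  -2.7  3. ] M [-0.46  0.03 -0.36] Mn 0.087
t 7.47 face xyz [0.6, -0.8, 15.9] toolx ang -139.1 tilt 0.07 w 8.8 j [-0.35  0.26  0.17  2.38  1.47  0.13  0.5 ] F [ 0.7 -3.5  3. ] M [-0.55 -0.06 -0.37] Mn 0.058
```

View pics/w4.png

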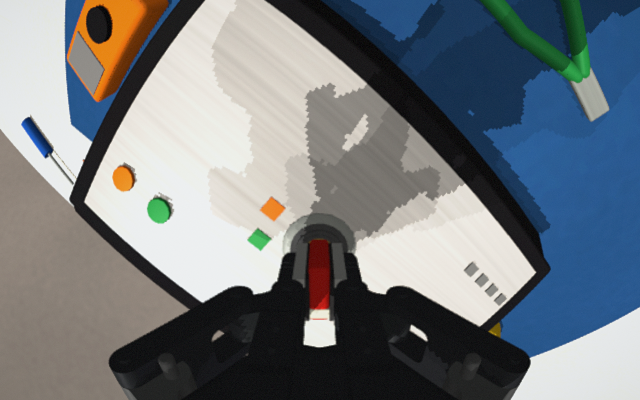

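Gripped: width 8.7 mm, with the key between the pads at (318,280). Turning clockwise is +z.

```bash

python3 -m inch '[[-1,0,0,0,0,0,0.08],[-1,0,0,0,0,0,0.18],[-1,0,0,0,0,0,0.28],[-1,0,0,0,0,0,0.38],[-1,0,0,0,0,0,0.48],[-1,0,0,0,0,0,0.58],[-1,0,0,0,0,0,0.64],[-1,0,0,0,0,0,0.64]]'; python3 - <<'E'
from h import *
where()
E
```

```text
time_s: 8.13
tool_pos: [535.5, -3.7, 102.3]
tcp_rot: [0.042, 0.965, -0.03, 0.257]
contact_force: [-0.3, -1.8, 1.9]
grip_width: 8.4
t 8.13 face xyz [0.7, -0.7, 16.0] toolx ang -175.9 tilt 0.06 w 8.4 j [-0.33  0.26  0.15  2.38  1.47  0.14 -0.15] F [-0.3 -1.8  1.9] M [-0.12  0.17 -0.08] Mn -0.005
```

```bash

python3 -m inch '[[-1,0,0,0,0,0,0.08],[-1,0,0,0,0,0,0.16],[-1,0,0,0,0,0,0.24],[-1,0,0,0,0,0,0.32],[-1,0,0,0,0,0,0.4],[-1,0,0,0,0,0,0.46],[-1,0,0,0,0,0,0.5],[-1,0,0,0,0,0,0.5]]'; python3 - <<'E'
from h import *
where()
for i in range(4):
    get_image('wrist');s=read_state();print(-s['torque']@n_,s['contact_force'].round(1))
E
```

```text
time_s: 8.8
tool_pos: [535.6, -3.6, 102.4]
tcp_rot: [0.28, 0.925, 0.034, 0.257]
contact_force: [1.2, -1.0, 1.9]
grip_width: 8.8
t 8.8 face xyz [0.9, -0.6, 16.0] toolx ang 155.5 tilt 0.06 w 8.8 j [-0.32  0.26  0.14  2.37  1.47  0.14 -0.64] F [ 1.2 -1.   1.9] M [-0.13  0.19 -0.12] Mn 0.027
0.03013781690184297 [ 0.4 -1.6  0.9]
0.0030486285563447657 [ 0.6 -0.4  2. ]
0.04572708857299693 [ 0.8 -0.3  0.4]
0.01932865545559912 [0.7 0.1 1.3]
```

```bash
cat >> h.py <<'E'
def feel(k=3):
    a=[];b=[]
    for i in range(k):
        s=read_state();a.append(s['torque']@n_);b.append(s['tau'][6]);get_image('wrist')
    where();print('torque.n',np.mean(a).round(3),np.std(a).round(3),'tau7',np.round(b,3))
E
python3 -c "
from h import *
feel()"
python3 -m inch '[[-1,0,0,0,0,0,0.04],[-1,0,0,0,0,0,0.08],[-1,0,0,0,0,0,0.12],[-1,0,0,0,0,0,0.15],[-1,0,0,0,0,0,0.17],[-1,0,0,0,0,0,0.17],[-1,0,0,0,0,0,0.17],[-1,0,0,0,0,0,0.17]]'; python3 -c "
from h import *
feel()"
```

```text
t 9.15 face xyz [0.8, -0.6, 16.0] toolx ang 155.5 tilt 0.06 w 8.8 j [-0.32  0.26  0.14  2.37  1.47  0.14 -0.64] F [ 0.8 -1.5  1.6] M [-0.15  0.07 -0.04] Mn -0.045
torque.n -0.021 0.006 tau7 [0.022 0.017 0.004]
time_s: 9.82
tool_pos: [535.6, -3.6, 102.4]
tcp_rot: [0.356, 0.898, 0.056, 0.253]
contact_force: [-0.2, -0.9, 1.3]
grip_width: 8.6
t 9.97 face xyz [0.9, -0.6, 16.0] toolx ang 145.8 tilt 0.06 w 8.7 j [-0.32  0.26  0.14  2.37  1.47  0.14 -0.81] F [ 0.7 -0.8  1. ] M [-0.15  0.11 -0.03] Mn -0.056
torque.n -0.024 0.012 tau7 [0.019 0.026 0.023]
```

```bash

python3 -m inch '[[-1,0,0,0,0,0,0.03],[-1,0,0,0,0,0,0.06],[-1,0,0,0,0,0,0.09],[-1,0,0,0,0,0,0.12],[-1,0,0,0,0,0,0.15],[-1,0,0,0,0,0,0.17],[-1,0,0,0,0,0,0.17],[-1,0,0,0,0,0,0.17]]'; python3 -c "
from h import *
feel()"
python3 -m inch '[[-1,0,0,0,0,0,0.03],[-1,0,0,0,0,0,0.06],[-1,0,0,0,0,0,0.09],[-1,0,0,0,0,0,0.12],[-1,0,0,0,0,0,0.15],[-1,0,0,0,0,0,0.17],[-1,0,0,0,0,0,0.17],[-1,0,0,0,0,0,0.17]]'; python3 -c "
from h import *
feel()"
```

```text
time_s: 10.63
tool_pos: [535.6, -3.5, 102.4]
tcp_rot: [0.431, 0.864, 0.077, 0.247]
contact_force: [2.0, -0.6, 1.8]
grip_width: 9.1
t 10.78 face xyz [0.9, -0.6, 16.0] toolx ang 136.1 tilt 0.06 w 8.9 j [-0.31  0.26  0.13  2.37  1.47  0.14 -0.98] F [ 1.6 -1.1  1.8] M [-0.08  0.06 -0.12] Mn 0.055
torque.n -0.013 0.022 tau7 [-0.084 -0.002  0.024]
time_s: 11.45
tool_pos: [535.7, -3.6, 102.4]
tcp_rot: [0.503, 0.825, 0.098, 0.24]
contact_force: [1.2, -1.4, 0.5]
grip_width: 8.6
t 11.6 face xyz [0.9, -0.5, 16.0] toolx ang 126.4 tilt 0.06 w 8.6 j [-0.31  0.26  0.13  2.37  1.47  0.14 -1.15] F [ 1.3 -1.3  2.2] M [-0.13 -0.03 -0.16] Mn 0.074
torque.n -0.034 0.017 tau7 [-0.083 -0.001  0.024]
```

```bash

python3 -m inch '[[-1,0,0,0,0,0,0.02],[-1,0,0,0,0,0,0.04],[-1,0,0,0,0,0,0.06],[-1,0,0,0,0,0,0.08],[-1,0,0,0,0,0,0.1],[-1,0,0,0,0,0,0.12],[-1,0,0,0,0,0,0.12],[-1,0,0,0,0,0,0.12]]'; python3 -c "
from h import *
feel()"
python3 -m inch '[[-1,0,0,0,0,0,0.02],[-1,0,0,0,0,0,0.04],[-1,0,0,0,0,0,0.06],[-1,0,0,0,0,0,0.08],[-1,0,0,0,0,0,0.1],[-1,0,0,0,0,0,0.12],[-1,0,0,0,0,0,0.12],[-1,0,0,0,0,0,0.12]]'; python3 -c "
from h import *
feel()"
```

```text
time_s: 12.27
tool_pos: [535.7, -3.6, 102.4]
tcp_rot: [0.551, 0.793, 0.112, 0.234]
contact_force: [2.1, -0.3, 1.2]
grip_width: 8.8
t 12.42 face xyz [0.9, -0.5, 16.0] toolx ang 119.5 tilt 0.05 w 9.0 j [-0.31  0.26  0.12  2.37  1.47  0.14 -1.27] F [ 1.8 -0.6  0.9] M [-0.1  -0.06 -0.11] Mn 0.051
torque.n -0.005 0.017 tau7 [-0.092 -0.014  0.016]
time_s: 13.08
tool_pos: [535.7, -3.6, 102.5]
tcp_rot: [0.598, 0.759, 0.126, 0.227]
contact_force: [1.2, -0.4, 1.3]
grip_width: 8.9
t 13.23 face xyz [1.0, -0.5, 16.0] toolx ang 112.6 tilt 0.06 w 8.9 j [-0.31  0.26  0.12  2.37  1.47  0.15 -1.39] F [ 1.2 -1.1  2.3] M [-0.2  -0.05 -0.01] Mn -0.089
torque.n 0.09 0.013 tau7 [-0.21  -0.128 -0.096]
```

```bash

python3 -m inch '[[-1,0,0,0,0,0,0.03],[-1,0,0,0,0,0,0.06],[-1,0,0,0,0,0,0.09],[-1,0,0,0,0,0,0.12],[-1,0,0,0,0,0,0.15],[-1,0,0,0,0,0,0.18],[-1,0,0,0,0,0,0.18],[-1,0,0,0,0,0,0.18]]'; python3 -c "
from h import *
feel()"
python3 -m inch '[[-1,0,0,0,0,0,0.03],[-1,0,0,0,0,0,0.06],[-1,0,0,0,0,0,0.09],[-1,0,0,0,0,0,0.12],[-1,0,0,0,0,0,0.15],[-1,0,0,0,0,0,0.16],[-1,0,0,0,0,0,0.16],[-1,0,0,0,0,0,0.16]]'; python3 -c "
from h import *
feel(5)"
```

```text
time_s: 13.9
tool_pos: [535.7, -3.6, 102.5]
tcp_rot: [0.663, 0.702, 0.146, 0.214]
contact_force: [2.2, -0.3, 1.6]
grip_width: 8.6
t 14.05 face xyz [1.0, -0.5, 16.0] toolx ang 102.4 tilt 0.06 w 8.6 j [-0.3   0.26  0.12  2.37  1.47  0.15 -1.57] F [ 2.2 -0.8  1.3] M [-0.25 -0.13 -0.  ] Mn -0.106
torque.n 0.114 0.041 tau7 [-0.277 -0.154 -0.108]
time_s: 14.72
tool_pos: [535.8, -3.6, 102.5]
tcp_rot: [0.717, 0.647, 0.162, 0.202]
contact_force: [2.2, -1.6, 1.2]
grip_width: 8.8
t 14.97 face xyz [1.1, -0.5, 16.0] toolx ang 93.2 tilt 0.06 w 8.6 j [-0.3   0.26  0.11  2.37  1.47  0.15 -1.73] F [ 2.4 -1.6  1.6] M [-0.3  -0.16 -0.01] Mn -0.124
torque.n 0.13 0.021 tau7 [-0.187 -0.133 -0.116 -0.112 -0.112]
```

```bash

python3 -m inch '[[-1,0,0,0,0,0,0.02],[-1,0,0,0,0,0,0.04],[-1,0,0,0,0,0,0.06],[-1,0,0,0,0,0,0.08],[-1,0,0,0,0,0,0.09],[-1,0,0,0,0,0,0.09],[-1,0,0,0,0,0,0.09],[-1,0,0,0,0,0,0.09]]'; python3 -c "
from h import *
feel(5)"
python3 -m inch '[[-1,0,0,0,0,0,0.01],[-1,0,0,0,0,0,0.02],[-1,0,0,0,0,0,0.03],[-1,0,0,0,0,0,0.04],[-1,0,0,0,0,0,0.04],[-1,0,0,0,0,0,0.04],[-1,0,0,0,0,0,0.04],[-1,0,0,0,0,0,0.04]]'; python3 -c "
from h import *
feel(5)"
```

```text
time_s: 15.63
tool_pos: [535.8, -3.6, 102.5]
tcp_rot: [0.745, 0.614, 0.171, 0.195]
contact_force: [2.3, -1.2, 1.7]
grip_width: 8.6
t 15.88 face xyz [1.1, -0.6, 16.0] toolx ang 88.1 tilt 0.07 w 9.2 j [-0.3   0.26  0.11  2.37  1.47  0.15 -1.82] F [ 2.1 -1.5  2.1] M [-0.32 -0.18 -0.04] Mn -0.106
torque.n 0.131 0.026 tau7 [-0.144 -0.135 -0.132 -0.132 -0.132]
time_s: 16.55
tool_pos: [535.8, -3.6, 102.5]
tcp_rot: [0.758, 0.599, 0.175, 0.191]
contact_force: [2.5, -1.3, 1.4]
grip_width: 8.4
t 16.8 face xyz [1.1, -0.6, 16.0] toolx ang 85.8 tilt 0.07 w 8.7 j [-0.3   0.26  0.11  2.37  1.47  0.15 -1.86] F [ 2.5 -1.5  2.5] M [-0.34 -0.18  0.02] Mn -0.174
torque.n 0.145 0.042 tau7 [-0.139 -0.138 -0.137 -0.138 -0.138]
```

```bash

python3 -m inch '[[-1,0,0,0,0,0,0.01],[-1,0,0,0,0,0,0.02],[-1,0,0,0,0,0,0.03],[-1,0,0,0,0,0,0.03],[-1,0,0,0,0,0,0.03],[-1,0,0,0,0,0,0.03],[-1,0,0,0,0,0,0.03],[-1,0,0,0,0,0,0.03]]'; python3 -c "
from h import *
feel(5)"
python3 -m inch '[[-1,0,0,0,0,0,0.01],[-1,0,0,0,0,0,0.02],[-1,0,0,0,0,0,0.03],[-1,0,0,0,0,0,0.03],[-1,0,0,0,0,0,0.03],[-1,0,0,0,0,0,0.03],[-1,0,0,0,0,0,0.03],[-1,0,0,0,0,0,0.03]]'; python3 -c "
from h import *
feel(5)"
```

```text
time_s: 17.47
tool_pos: [535.8, -3.6, 102.6]
tcp_rot: [0.766, 0.588, 0.178, 0.189]
contact_force: [3.0, -2.0, 1.9]
grip_width: 9.0
t 17.72 face xyz [1.1, -0.6, 16.0] toolx ang 84.1 tilt 0.07 w 8.8 j [-0.3   0.26  0.11  2.37  1.47  0.15 -1.89] F [ 2.1 -2.1  2.4] M [-0.39 -0.22 -0.06] Mn -0.128
torque.n 0.147 0.021 tau7 [-0.141 -0.141 -0.141 -0.142 -0.142]
time_s: 18.38
tool_pos: [535.8, -3.6, 102.5]
tcp_rot: [0.775, 0.576, 0.181, 0.186]
contact_force: [2.1, -0.8, 1.4]
grip_width: 8.5
t 18.63 face xyz [1.1, -0.6, 16.0] toolx ang 82.3 tilt 0.07 w 9.0 j [-0.29  0.26  0.11  2.37  1.47  0.15 -1.92] F [ 3.  -1.4  2.5] M [-0.34 -0.23 -0.04] Mn -0.111
torque.n 0.182 0.019 tau7 [-0.145 -0.145 -0.145 -0.145 -0.145]
```

```bash

python3 -m inch '[[-1,0,0,0,0,0,0.01],[-1,0,0,0,0,0,0.02],[-1,0,0,0,0,0,0.02],[-1,0,0,0,0,0,0.02],[-1,0,0,0,0,0,0.02],[-1,0,0,0,0,0,0.02],[-1,0,0,0,0,0,0.02],[-1,0,0,0,0,0,0.02]]'; python3 -c "
from h import *
feel(5)"
python3 -m inch '[[-1,0,0,0,0,0,0.01],[-1,0,0,0,0,0,0.02],[-1,0,0,0,0,0,0.02],[-1,0,0,0,0,0,0.02],[-1,0,0,0,0,0,0.02],[-1,0,0,0,0,0,0.02],[-1,0,0,0,0,0,0.02],[-1,0,0,0,0,0,0.02]]'; python3 - <<'E'
from h import *
feel(5);cv2.imwrite('pics/w5.png',get_image('wrist'))
E
```

```text
time_s: 19.3
tool_pos: [535.8, -3.6, 102.5]
tcp_rot: [0.781, 0.568, 0.183, 0.184]
contact_force: [2.2, -2.0, 1.7]
grip_width: 8.6
t 19.55 face xyz [1.1, -0.6, 16.0] toolx ang 81.2 tilt 0.07 w 8.5 j [-0.29  0.26  0.11  2.37  1.47  0.15 -1.94] F [ 1.8 -1.7  2.1] M [-0.36 -0.26 -0.05] Mn -0.114
torque.n 0.151 0.03 tau7 [-0.147 -0.148 -0.148 -0.148 -0.148]
time_s: 20.22
tool_pos: [535.8, -3.6, 102.5]
tcp_rot: [0.787, 0.56, 0.184, 0.182]
contact_force: [1.4, -1.6, 2.8]
grip_width: 8.6
t 20.47 face xyz [1.1, -0.6, 16.0] toolx ang 80.0 tilt 0.07 w 8.8 j [-0.29  0.26  0.11  2.37  1.47  0.15 -1.96] F [ 1.4 -1.4  2.3] M [-0.31 -0.15 -0.04] Mn -0.109
torque.n 0.156 0.037 tau7 [-0.15 -0.15 -0.15 -0.15 -0.15]
```

View pics/w5.png

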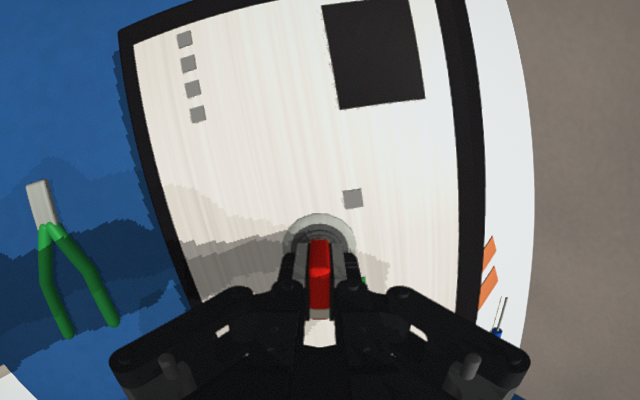

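```bash

python3 -m inch '[[-1,0,0,0,0,0,0.008],[-1,0,0,0,0,0,0.015],[-1,0,0,0,0,0,0.015],[-1,0,0,0,0,0,0.015],[-1,0,0,0,0,0,0.015],[-1,0,0,0,0,0,0.015],[-1,0,0,0,0,0,0.015],[-1,0,0,0,0,0,0.015]]'; python3 -c "
from h import *
feel(4)"
python3 -m inch '[[-1,0,0,0,0,0,0.008],[-1,0,0,0,0,0,0.015],[-1,0,0,0,0,0,0.015],[-1,0,0,0,0,0,0.015],[-1,0,0,0,0,0,0.015],[-1,0,0,0,0,0,0.015],[-1,0,0,0,0,0,0.015],[-1,0,0,0,0,0,0.015]]'; python3 -c "
from h import *
feel(4)"
```

```text
time_s: 21.18
tool_pos: [535.8, -3.6, 102.5]
tcp_rot: [0.791, 0.555, 0.186, 0.181]
contact_force: [1.6, -1.6, 2.2]
grip_width: 8.9
t 21.38 face xyz [1.1, -0.6, 16.0] toolx ang 79.2 tilt 0.07 w 8.7 j [-0.29  0.26  0.11  2.37  1.47  0.15 -1.97] F [ 2.  -1.6  2.3] M [-0.45 -0.14  0.05] Mn -0.26
torque.n 0.273 0.015 tau7 [-0.262 -0.263 -0.263 -0.264]
time_s: 22.05
tool_pos: [535.8, -3.6, 102.5]
tcp_rot: [0.795, 0.549, 0.187, 0.179]
contact_force: [0.3, -2.2, 1.7]
grip_width: 8.6
t 22.25 face xyz [1.1, -0.6, 16.0] toolx ang 78.3 tilt 0.07 w 8.8 j [-0.29  0.26  0.11  2.37  1.47  0.15 -1.99] F [ 2.  -1.6  1.4] M [-0.46 -0.12  0.11] Mn -0.316
torque.n 0.335 0.021 tau7 [-0.331 -0.331 -0.331 -0.331]
```

The start stop is clear: torque jumped from 0.15 to 0.26, then to 0.33 N·m. I'll back off slightly so I don't lean on the switch, while staying well above 0.45 rad and holding.

```bash

python3 -m inch '[[-1,0,0,0,0,0,-0.02],[-1,0,0,0,0,0,-0.04],[-1,0,0,0,0,0,-0.04],[-1,0,0,0,0,0,-0.04],[-1,0,0,0,0,0,-0.04],[-1,0,0,0,0,0,-0.04],[-1,0,0,0,0,0,-0.04],[-1,0,0,0,0,0,-0.04]]'; python3 -c "
from h import *
feel(4)"
python3 -m inch '[[-1,0,0,0,0,0,0],[-1,0,0,0,0,0,0],[-1,0,0,0,0,0,0],[-1,0,0,0,0,0,0],[-1,0,0,0,0,0,0],[-1,0,0,0,0,0,0],[-1,0,0,0,0,0,0],[-1,0,0,0,0,0,0]]'; python3 -c "
from h import *
feel(2)"
```

```text
time_s: 22.92
tool_pos: [535.8, -3.6, 102.5]
tcp_rot: [0.784, 0.564, 0.183, 0.183]
contact_force: [2.5, -1.2, 1.7]
grip_width: 8.4
t 23.12 face xyz [1.1, -0.6, 16.0] toolx ang 80.6 tilt 0.07 w 8.5 j [-0.29  0.26  0.11  2.37  1.47  0.15 -1.95] F [ 2.2 -2.2  2.5] M [-0.38 -0.18 -0.05] Mn -0.136
torque.n 0.145 0.011 tau7 [-0.151 -0.15  -0.15  -0.15 ]
time_s: 23.78
tool_pos: [535.8, -3.6, 102.5]
tcp_rot: [0.784, 0.564, 0.183, 0.183]
contact_force: [2.6, -2.0, 2.8]
grip_width: 8.7
t 23.88 face xyz [1.1, -0.5, 16.0] toolx ang 80.6 tilt 0.07 w 9.2 j [-0.29  0.26  0.11  2.37  1.47  0.15 -1.95] F [ 1.8 -1.1  1.5] M [-0.34 -0.14  0.02] Mn -0.176
torque.n 0.183 0.031 tau7 [-0.149 -0.149]
```

```bash

python3 -m inch '[[1,0,0,0,0,0,0],[1,0,0,0,0,0,0],[1,0,0,0,0,0,0],[1,0,0,0,0,0,0],[1,0,0,0,0,0,0],[1,0,0,0,0,0,0],[1,0,0,0,0,0,0],[1,0,0,0,0,0,0]]'; python3 - <<'E'
from h import *
feel(2);a=get_image('wrist');cv2.imwrite('pics/w6.png',a)
E
```

```text
time_s: 24.55
tool_pos: [535.7, -3.7, 102.5]
tcp_rot: [0.784, 0.564, 0.183, 0.183]
contact_force: [-0.5, 0.0, -0.9]
grip_width: 85.9
t 24.65 face xyz [1.0, -0.6, 16.0] toolx ang 80.6 tilt 0.07 w 85.6 j [-0.29  0.26  0.11  2.37  1.47  0.15 -1.95] F [0.3 0.  0. ] M [ 0.09  0.48 -0.  ] Mn 0.007
torque.n -0.001 0.004 tau7 [-0. -0.]
```

View pics/w6.png

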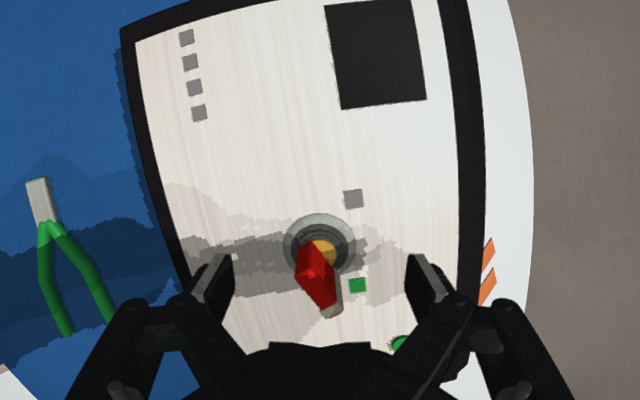

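The key has sprung back about 30° and the fingers are clear of it. I'll retreat along the axis and check its resting angle.

```bash

python3 -m inch '[[1,0,0,-5,0,0,0],[1,0,0,-12,0,0,0],[1,0,0,-20,0,0,0],[1,0,0,-30,0,0,0],[1,0,0,-40,0,0,0],[1,0,0,-50,0,0,0],[1,0,0,-55,0,0,0],[1,0,0,-55,0,0,0]]'; 
python3 -m inch '[[1,0,0,-5,0,0,0],[1,0,0,-10,0,0,0],[1,0,0,-10,0,0,0],[1,0,0,-10,0,0,0],[1,0,0,-10,0,0,0],[1,0,0,-10,0,0,0],[1,0,0,-10,0,0,0],[1,0,0,-10,0,0,0]]'; python3 - <<'E'
from h import *
import pickle
where();c=get_calibration('wrist');a=get_image('wrist');cv2.imwrite('pics/w7.png',a);pickle.dump(c,open('c7.pkl','wb'))
cv2.imwrite('pics/top7.png',get_image('top'));print(c['K'][0,0])
b=a[150:300,240:400];cv2.imwrite('pics/w7z.png',cv2.resize(b,None,fx=4,fy=4,interpolation=cv2.INTER_CUBIC))
E
```

```text
time_s: 25.37
tool_pos: [508.7, 0.8, 151.2]
tcp_rot: [0.784, 0.564, 0.184, 0.183]
contact_force: [-0.3, -0.3, 0.8]
grip_width: 85.7
time_s: 26.03
tool_pos: [503.6, 1.6, 159.5]
tcp_rot: [0.784, 0.564, 0.184, 0.183]
contact_force: [-0.5, -0.5, -0.2]
grip_width: 85.6
t 26.03 face xyz [1.4, -0.5, 81.7] toolx ang 80.6 tilt 0.11 w 85.6 j [-0.18  0.09 -0.06  2.38  0.83  0.27 -1.33] F [-0.5 -0.5 -0.2] M [0.09 0.5  0.01] Mn -0.001
309.70691628693146
```

View pics/w7z.png

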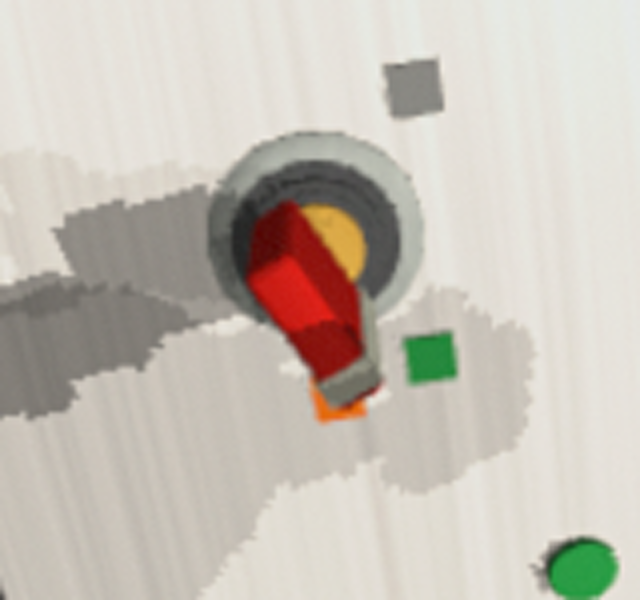

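View pics/top7.png

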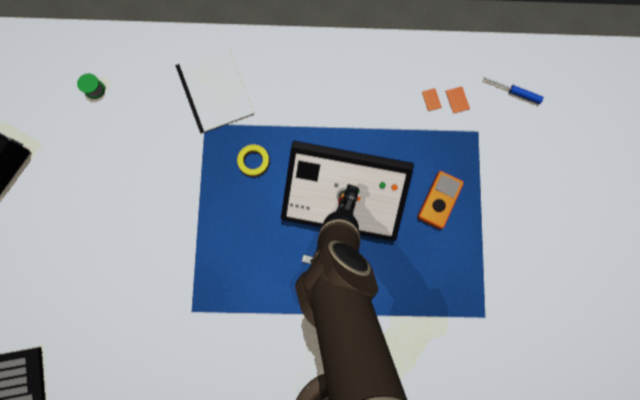

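```bash
python3 - <<'E'
from h import *
import pickle
c=pickle.load(open('c7.pkl','rb'))
def onface(u,v,h): 
    o,d=ray('wrist',(240+u/4,150+v/4),c);t=((A+h*n_-o)@n_)/(d@n_);q=o+t*d-A;return np.array([q@x_,q@y_])
P=[onface(u,v,48) for u,v in((248,272),(293,260),(378,365),(325,388))];print(np.round(P,1),np.mean(P,0))
for a,b in((3,0),(2,1)):
    e=P[a]-P[b];print(np.hypot(*e),np.degrees(np.arctan2(e[1],e[0])))
E
```

```text
[[-8.1 12.3]
 [-0.9 13.1]
 [ 9.2 -6.5]
 [ 0.3 -9.1]] [0.1300712  2.44499802]
23.000933999397237 -68.62351960392797
22.091747012068144 -62.66557127792678
```

```bash
python3 -c "
from bench import *
print(sign_off())"
```

```text
the job is handed in; nothing more can be done
None
```

I turned the red key clockwise from off, past run, to the start stop and held it there for several seconds. I then opened the fingers and the key sprang back to run. The job was handed in at about 26 s of the 64 s allowed; `sign_off()` gives no verdict.

- **Start held:** I felt the spring at a pointer angle of about 60–67° right and the hard stop at about 100.5° right. That is a travel of at least 0.57 rad, above the 0.45 rad needed. I then backed off about 0.04 rad from the stop and held there.
- **Back at run:** the last wrist picture puts the pointer at about 66° right, where the stop angle less 0.6 rad should leave it. The two edges I measured gave 63° and 69°. After release the contact force was about zero, and the arm stood clear with its fingertips about 80 mm out from the face.
- **Went too far at the stop:** my last probing step peaked at about 0.33 N·m, just over the 0.32 N·m at which the switch gives. Afterwards the torque at the same angle matched the earlier reading to within 0.001 N·m, so the switch hardly turned, if at all.
- **Bystanders:** the tape roll and meter look unmoved in the final top picture. The arm hides most of the cutters there. They look in place in the late wrist pictures, but I did not measure any of the three.

The first wrist picture was taken while the arm was still settling, so I threw that measurement out and took it again before gripping.

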